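# Snap a hub nut into the thread-chasing jig

### The job

Take the large hex nut from the parts tray, set it on the apron of the thread-chasing jig with two of its flats parallel to the cheeks, and push it in under the bridge until the spring catch has been pushed aside and has clicked back out behind the nut. The nut must end fully home, flat on the base plate; leave the smaller nut, the round spacer, the tin and the oil bottle where they are.

Things in the scene. Friction and masses are not known exactly. Their poses are not given: they have to be found in the camera images.
- nut_center (a point): Centre (half-way up) of the large plain steel hex nut: 55 mm across flats, 63.5 mm across corners, 32 mm high, 34 mm bore, about 0.4 kg. It starts flat on the tray floor, at any yaw. Its z axis is the bore axis; its x axis points at a corner, so flats face 30, 90, 150... degrees from it.
- small_nut_center (a point): Centre (half-way up) of a smaller steel hex nut, 41 mm across flats, 47 mm across corners, 28 mm high, 0.2 kg, in the tray. Not to be moved.
- spacer_center (a point): Centre (half-way up) of a round steel spacer ring, 55 mm outer diameter, 34 mm bore, 32 mm high, 0.35 kg, in the tray. Not to be moved.
- tray: Open black parts tray fixed to the bench, 340 mm (its x) by 126 mm (its y) outside, 22 mm high, walls and floor 3 mm thick. Origin: centre of its underside. The three parts lie in a row along its x, about 100 mm apart, in any order.
- jig: Thread-chasing jig fixed to the bench. Origin: on the bench under the seat's centre. The nut slides in along the jig's +x from the open mouth on its -x side. Base plate 6 mm thick, x -150 to +38 mm, y -62 to +62 mm; its front part is a bare apron. Two cheeks, 12 mm thick, tops 32 mm above the bench, ground and greased, inner faces at y = -29 and +29 mm, straight from x = -66 to +34 mm.
- seat (a point): Top of the base plate at the seat's centre (jig x = y = 0, 6 mm up); axes as the jig's. A nut that is home has its centre 16 mm above it, flats along the cheeks, and its front corner at a flat stop across the slot (face at x = +32.5 mm); it may have 2 mm of play.
- mouth (a point): Top of the apron 98 mm in front of the seat (jig x = -98 mm, y = 0, 6 mm up); axes as the jig's. The cheeks flare outwards from x = -66 to about -84 mm. A nut centred here, one corner towards +x, is ready to be pushed in, with room beside it for open fingers.
- catch (a joint): Spring catch, a greased steel wedge sliding along the jig's y in a window of the +y cheek: 0 = fully out (nose 9.5 mm into the slot), grows to at most 0.012 m as it is pushed back. Spring 3 N at 0, about 5 N when a nut holds it 7 mm back; pushing the nut past takes about 10 N. It springs out by itself once the nut's rear flank is past.
- catch_tip (a point): Tip of the catch's nose: at jig x = -22.5 mm, y = +19.5 mm, 19 mm above the bench when fully out. Its sloping side faces the mouth (from x = -48 mm at the cheek face), its square side the seat.
- tin_center (a point): Centre (half-way up) of a plain metal tin standing on the bench between tray and jig, 76 mm diameter, 70 mm high, 0.5 kg. Not to be moved.
- oil: Plain white oil bottle with a black cap standing upright on the bench, 60 mm diameter, 170 mm high, 0.4 kg; origin at the centre of its underside. Not to be moved.
- bridge (a point): Centre of the underside of the bridge (tap guide with a 24 mm hole) over the seat, 48 mm above the bench: x -18 to +18 mm, y -53 to +53 mm, top at 58 mm. Because of it the nut cannot go in from above nor be held all the way; it is pushed from behind through the slot.
There are look-alikes about, which are no part of the job. Leave any brown or purple look-alike of the part that bears nut_center alone. What is shaped like the jig but blue or yellow is not meant.

How it is judged:
By the outcome, as a careful person would: the job done as asked, in the order asked, and still so for the second after the job is handed in, with the robot touching nothing.
It also fails if it takes over 58 s, if anything falls off the work surface, if the arm or the gripper's body presses on something with over 40 N, if the wrist force passes 120 N, or if a joint passes its speed limit or range.

### The arm

A 6-joint arm with a two-finger parallel gripper is mounted at the origin on the work surface. World frame = base frame: x ahead of the robot, y to its left, z up, the work surface at z = 0. Lengths are in m, angles in degrees, forces in N, time in s.
With the tool pointing down it reaches from about 0.35 to 0.875 m from the base axis. Payload 4.2 kg.
Tool frame: the origin (TCP) lies midway between the tips of the shut fingers; the grasp point (between the pads) lies 19 mm behind it; z points along the fingers, y is the direction in which the jaws open and shut (so a half turn about z gives the same grasp; the last joint's range is limited). The gripper opens to 87 mm and grips with 3 to 60 N. Pads are 19 mm wide; open, the fingers measure 117 mm over their backs; the gripper's body (75 mm by 190 mm) begins 51 mm behind the grasp point.
Start: joints at [87.239, 22.042, 0.453, 0, -68.411, -14.817], TCP at [0.189, 0.596, 0.223] pointing down, gripper open.
Joint ranges: [-179.83, 179.83], [-69.29, 118.12], [-61.27, 80.66], [-181.25, 117.63], [-171.15, -9.14], [-177.46, 177.46]. Speed limits (degrees/s): [159.86, 159.86, 180, 180, 180, 180].

### API

Orientations are given as a 3x3 rotation matrix whose columns are the frame's x, y, z axes.
In Python, from station import sense, capture, get_calibration, finish_job, spot_in, spot_point gives the robot as it stands.
- The arm moves only by the shell command python3 -m inch 'ROWS'. ROWS is JSON, a list of rows, each an object with "fingers": the finger opening in cm, from 0 to 8.7; "delta_pos": the shift along the tool's x, y, z in cm, a list of three; "spin": the turn about the tool's z in degrees. In form: [{"fingers": fingers, "delta_pos": [dx, dy, dz], "spin": spin}, ...]. A call has 1 to 20 rows; each row is the pose to reach, as a shift and turn from the pose commanded when the call began, along the tool's axes at that moment; what a row does not reach only later rows make up. A row lasts 1/10 s, in which the tool goes at most 50 mm and 8.59 degrees, less where a joint would pass 70% of its speed; a pose out of reach is approached as far as the arm can. A call with a gripper value outside its range is refused whole. The fingers move at their own pace and stop on an object; the grip force is fixed at half the most. Time passes only in rows, so rows that repeat a pose let the fingers close. It gives the time, the measured TCP pose, the force and the opening at its end, in the units of the state.
- sense(): the state, without advancing time (a new reading comes with each control period).
- capture(name): name is "side" or "top" or "wrist"; returns the picture (400x640x3 uint8, red, green, blue); there is no depth.
- get_calibration(name): a dict with "K" (3x3 intrinsics, pixels), "T" (4x4, takes a point from camera to world coordinates). Camera axes: x right, y up, looking along -z (the intrinsics and any distortion apply to the point x, -y, -z); pixel columns grow to the right and rows downward; lengths in m; the calibration is good to about 2 mm. A picture is of the moment at which its call begins: read the wrist's pose just before it. get_calibration takes no time and is no camera call; for the wrist camera it gives the pose at the moment of the call.
- finish_job(): hands the job in, once; it reports no verdict.
Trained networks look in the newest picture that a camera, given by its name, has taken for a name from the list of things; names that differ only in an ending like _2 or _b are one class to them, and where a whole thing is asked for, a point or a joint stands for the part that bears it (a point fixed in the world has none). Each returns a list of dicts, best first, with "conf" (0 to 1); they miss things now and then, are a little off and sometimes report something else, mostly with a low value. They report only what shows in the picture. A call takes as long as a camera call. They do not tell look-alikes from the thing itself.
- spot_in(camera, target): "extent" ([left, top, right, bottom] as shares, 0 to 1, of the picture: columns of its width, rows of its height, round what is visible of it).
- spot_point(camera, target): "location" ([column, row] as shares, 0 to 1, of the picture: columns of its width, rows of its height: a listed point, or the origin of a listed thing).
The state is a dict: "time_s": time; "joints": joint angles; "joint_velocities": joint speeds; "effort": joint torques, N m; "tcp_pos": TCP position; "ee_rot": TCP orientation; "wrist_force": force on the tool from outside, world axes, zero at the start; "moment": the same for the moment, N m; "gripper_width": opening from 0.0 (shut) to 1.0 (fully open).
Only numpy, scipy, OpenCV 4.12 (cv2) and the standard library are available. Lean on these libraries where they do the work, as an engineer would, in place of code of your own. Each camera call takes 0.05 s, during which the arm holds its last target.

## Working session

There is one attempt and no reset: what is moved stays moved. The work goes in short steps, Python scripts to look and compute and a shell command to move; the robot and the scene stay as the last step left them, time stands still between calls to the robot, and variables do not carry over. Pictures are saved under pics/ and viewed, and the job is handed in when it is done.

```bash
ls; mkdir -p pics; cat > h.py <<'E'
import numpy as np, cv2
from station import *
def shot(c,name):
    im=capture(c); cv2.imwrite('pics/'+name,cv2.cvtColor(im,cv2.COLOR_RGB2BGR)); return im
def ray(c,u,v,z,cal=None):
    cal=cal or get_calibration(c); K=np.array(cal['K']);T=np.array(cal['T'])
    d=np.linalg.solve(K,[u,v,1]); d=np.array([d[0],-d[1],-d[2]])
    o=T[:3,3]; w=T[:3,:3]@d; return o+w*(z-o[2])/w[2]
def proj(c,P,cal=None):
    cal=cal or get_calibration(c); K=np.array(cal['K']);T=np.array(cal['T'])
    p=np.linalg.inv(T)@np.append(P,1); q=K@np.array([p[0],-p[1],-p[2]]); return q[:2]/q[2]
E
python3 - <<'E'
from h import *
s=sense(); print({k:np.round(v,3).tolist() for k,v in s.items()})
for c in ['top','side','wrist']:
    shot(c,c+'0.png'); cal=get_calibration(c); print(c,{k:np.round(v,3).tolist() for k,v in cal.items()})
E
```

```text
pics
{'time_s': 0.0, 'joints': [87.238, 22.09, 0.379, -0.03, -68.411, -14.816], 'joint_velocities': [0.096, 0.126, 0.016, 0.006, -0.048, 0.009], 'effort': [0.0, -39.066, 18.74, 4.22, 0.011, -0.0], 'tcp_pos': [0.189, 0.595, 0.221], 'ee_rot': [[0.953, -0.302, -0.001], [-0.302, -0.953, -0.002], [0.0, 0.002, -1.0]], 'wrist_force': [-0.519, 0.212, 1.049], 'moment': [0.003, -0.019, -0.015], 'gripper_width': 0.996}
top {'K': [[490.903, 0.0, 309.182], [0.0, 490.903, 200.685], [0.0, 0.0, 1.0]], 'T': [[0.003, 0.99, -0.142, 0.345], [-1.0, 0.002, -0.004, 0.04], [-0.004, 0.142, 0.99, 1.307], [0.0, 0.0, 0.0, 1.0]]}
side {'K': [[483.912, 0.0, 319.416], [0.0, 483.912, 197.425], [0.0, 0.0, 1.0]], 'T': [[0.773, 0.497, -0.395, -0.012], [-0.634, 0.59, -0.5, -0.652], [-0.015, 0.637, 0.771, 1.119], [0.0, 0.0, 0.0, 1.0]]}
wrist {'K': [[341.421, 0.0, 318.779], [0.0, 341.421, 207.451], [0.0, 0.0, 1.0]], 'T': [[-0.303, 0.922, 0.243, 0.255], [-0.953, -0.293, -0.076, 0.575], [0.001, -0.255, 0.967, 0.384], [0.0, 0.0, 0.0, 1.0]]}
```

View pics/top0.png

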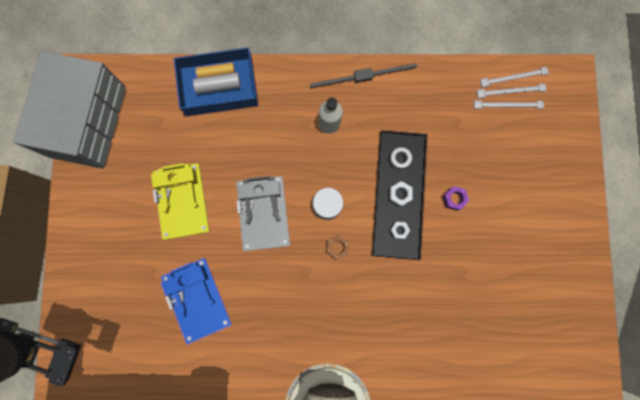

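View pics/side0.png

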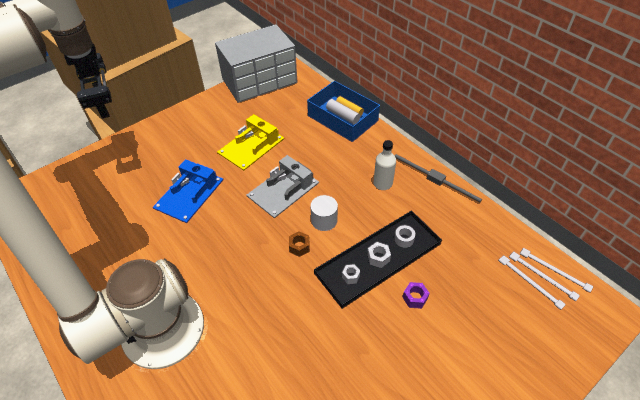

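View pics/wrist0.png

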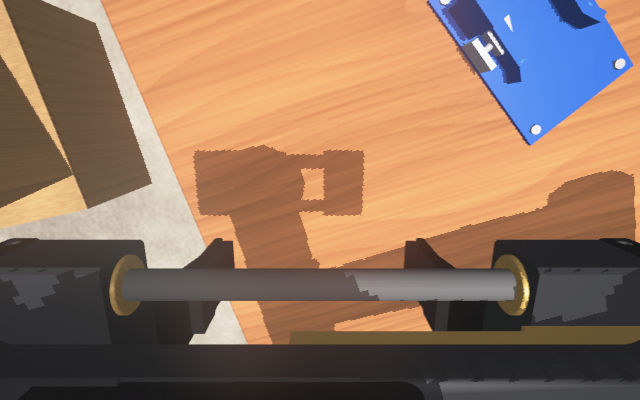

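The top view shows the large hex nut in the middle of the tray at (401,193). Things that could be mistaken for it are the ring spacer at (401,157), the small nut at (400,230), the brown nut at (337,247) and the purple nut at (456,198). The grey jig is at (263,212); the blue one at (195,300) and the yellow one at (180,200) are decoys.

```bash
python3 - <<'E'
from h import *
hz={'nut_center':.019,'small_nut_center':.017,'spacer_center':.019,'jig':0,'seat':.006,'mouth':.006,'catch_tip':.019,'bridge':.048,'tray':0,'tin_center':.035,'oil':0}
for c in ['top','side']:
    im=shot(c,c+'1.png')
    for t,z in hz.items():
        for r in spot_point(c,t)[:4]:
            u,v=r['location'][0]*640,r['location'][1]*400
            print(c,t,round(r['conf'],2),(round(u,1),round(v,1)),np.round(ray(c,u,v,z),4))
im=cv2.imread('pics/top1.png'); a=cv2.resize(im[140:255,225:430],None,fx=3.8,fy=3.8,interpolation=cv2.INTER_CUBIC);cv2.imwrite('pics/c1.png',a)
im=cv2.imread('pics/side1.png'); a=cv2.resize(im[145:305,240:450],None,fx=3.7,fy=3.7,interpolation=cv2.INTER_CUBIC);cv2.imwrite('pics/c2.png',a)
E
```

```text
top nut_center 0.86 (339.4, 245.3) [ 0.4112 -0.0335  0.019 ]
top nut_center 0.85 (455.5, 200.0) [ 0.5317 -0.3414  0.019 ]
top nut_center 0.8 (398.7, 193.1) [ 0.5498 -0.1917  0.019 ]
top small_nut_center 0.77 (401.0, 230.3) [ 0.4512 -0.1958  0.017 ]
top spacer_center 0.84 (397.6, 161.4) [ 0.6358 -0.1907  0.019 ]
top jig 0.97 (179.7, 181.6) [0.583  0.3965 0.    ]
top jig 0.71 (260.4, 194.7) [0.5477 0.1774 0.    ]
top jig 0.65 (183.9, 282.3) [0.3142 0.3748 0.    ]
top seat 0.86 (175.8, 183.4) [0.577  0.4052 0.006 ]
top seat 0.79 (260.0, 190.9) [0.557  0.1781 0.006 ]
top seat 0.67 (190.2, 276.7) [0.3289 0.3572 0.006 ]
top mouth 0.93 (262.5, 227.2) [0.4593 0.1697 0.006 ]
top mouth 0.83 (185.6, 217.8) [0.4839 0.3752 0.006 ]
top mouth 0.66 (202.1, 312.8) [0.2364 0.3228 0.006 ]
top mouth 0.53 (397.1, 161.5) [ 0.6385 -0.1917  0.006 ]
top catch_tip 0.58 (169.9, 190.5) [0.5554 0.4165 0.019 ]
top catch_tip 0.49 (180.7, 289.3) [0.2967 0.3775 0.019 ]
top bridge 0.88 (174.1, 180.1) [0.5783 0.3983 0.048 ]
top bridge 0.72 (259.8, 195.1) [0.5392 0.174  0.048 ]
top bridge 0.63 (181.2, 280.4) [0.32   0.
[... 878 characters left out ...]
855 0.3851 0.006 ]
side mouth 0.82 (275.4, 196.8) [0.4588 0.156  0.006 ]
side mouth 0.57 (184.6, 201.5) [0.2407 0.3158 0.006 ]
side catch_tip 0.51 (256.7, 132.4) [0.5698 0.4121 0.019 ]
side catch_tip 0.49 (187.4, 180.9) [0.2846 0.3708 0.019 ]
side catch_tip 0.46 (285.6, 175.6) [0.5272 0.1947 0.019 ]
side bridge 0.75 (265.3, 124.9) [0.5964 0.3954 0.048 ]
side bridge 0.64 (293.4, 168.2) [0.549  0.1814 0.048 ]
side bridge 0.61 (196.3, 169.8) [0.32   0.3662 0.048 ]
side tray 0.77 (377.7, 255.8) [ 0.5518 -0.1884  0.    ]
side tin_center 0.78 (326.2, 211.4) [ 0.5253 -0.0017  0.035 ]
side tin_center 0.55 (376.4, 256.5) [ 0.53   -0.2022  0.035 ]
side oil 0.64 (383.3, 181.2) [ 0.7526 -0.0034  0.    ]
```

View pics/c1.png

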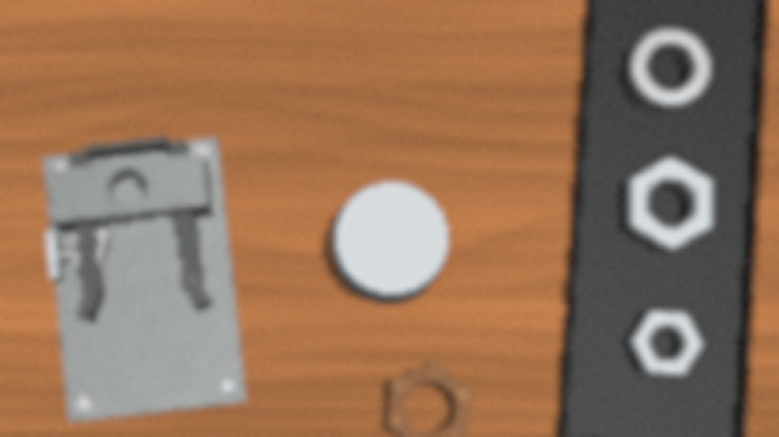

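View pics/c2.png

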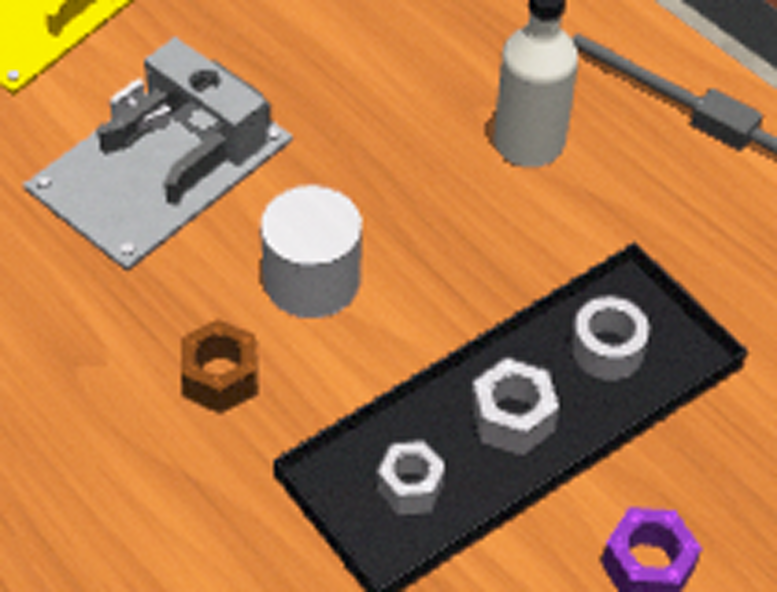

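The middle tray piece, at crop 1 (670,203) and crop 2 (515,405), is the grey steel hexagon larger than the nut below it, so it is the one I want. In crop 1 the jig is tilted about 5°. I'll look at the jig with the wrist camera on the way.

```bash
python3 -m inch '[{"fingers":7.5,"delta_pos":[34.9,33.5,0],"spin":-17.6},{"fingers":7.5,"delta_pos":[34.9,33.5,0],"spin":-17.6},{"fingers":7.5,"delta_pos":[34.9,33.5,0],"spin":-17.6},{"fingers":7.5,"delta_pos":[34.9,33.5,0],"spin":-17.6},{"fingers":7.5,"delta_pos":[34.9,33.5,0],"spin":-17.6},{"fingers":7.5,"delta_pos":[34.9,33.5,0],"spin":-17.6},{"fingers":7.5,"delta_pos":[34.9,33.5,0],"spin":-17.6},{"fingers":7.5,"delta_pos":[34.9,33.5,0],"spin":-17.6},{"fingers":7.5,"delta_pos":[34.9,33.5,0],"spin":-17.6},{"fingers":7.5,"delta_pos":[34.9,33.5,0],"spin":-17.6},{"fingers":7.5,"delta_pos":[34.9,33.5,0],"spin":-17.6},{"fingers":7.5,"delta_pos":[34.9,33.5,0],"spin":-17.6},{"fingers":7.5,"delta_pos":[34.9,33.5,0],"spin":-17.6},{"fingers":7.5,"delta_pos":[34.9,33.5,0],"spin":-17.6}]'
cat >> h.py <<'E'
def st():
    s=sense(); R=np.array(s['ee_rot']); print('t',s['time_s'],'tcp',np.round(s['tcp_pos'],4),'yaw',np.round(np.degrees(np.arctan2(R[1,0],R[0,0])),2),'j',np.round(s['joints'],1),'F',np.round(s['wrist_force'],1),'g',round(s['gripper_width']*8.7,2)); return s
E
python3 - <<'E'
from h import *
st(); shot('wrist','w2.png')
for t,z in {'seat':.006,'mouth':.006,'catch_tip':.019,'bridge':.048,'jig':0}.items():
    for r in spot_point('wrist',t)[:2]:
        u,v=r['location'][0]*640,r['location'][1]*400
        print(t,round(r['conf'],2),(round(u,1),round(v,1)),np.round(ray('wrist',u,v,z),4))
E
```

```text
time_s: 2.75
tcp_pos: [0.4199, 0.172, 0.2226]
ee_rot: [[1.0, 0.002, 0.0], [0.002, -1.0, 0.0], [0.0, -0.0, -1.0]]
wrist_force: [-0.2, 0.3, -0.3]
gripper_width: 0.86
t 2.75 tcp [0.4199 0.172  0.2226] yaw 0.13 j [ 42.9   5.1 -22.3  -0.  -62.6  47.2] F [-0.2  0.3 -0.3] g 7.49
seat 0.82 (84.0, 18.0) [0.5855 0.4079 0.006 ]
seat 0.58 (310.8, 54.1) [0.5524 0.1812 0.006 ]
mouth 0.96 (195.8, 329.8) [0.2294 0.3281 0.006 ]
mouth 0.95 (120.5, 117.6) [0.4892 0.3854 0.006 ]
catch_tip 0.76 (69.3, 43.1) [0.5601 0.4179 0.019 ]
catch_tip 0.51 (295.5, 77.9) [0.5281 0.1961 0.019 ]
bridge 0.92 (60.3, 4.9) [0.5855 0.4005 0.048 ]
bridge 0.76 (310.8, 47.3) [0.5513 0.1798 0.048 ]
jig 0.72 (311.4, 54.8) [0.5529 0.18   0.    ]
jig 0.6 (157.2, 262.6) [0.3189 0.3688 0.    ]
```

View pics/w2.png

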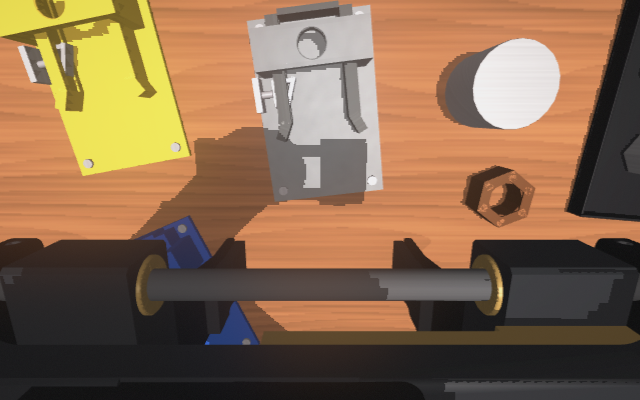

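The wrist view shows the grey jig with its plate's front edge running from about (277,202) to (382,188). The catch is at (275,95) and the bridge hole at (311,43). I'll crop it to get the corners.

```bash
python3 - <<'E'
from h import *
im=cv2.imread('pics/w2.png'); a=cv2.resize(im[0:210,235:395],None,fx=2.85,fy=2.85,interpolation=cv2.INTER_CUBIC); cv2.imwrite('pics/c3.png',a)
E
```

```text
(no output)
```

View pics/c3.png

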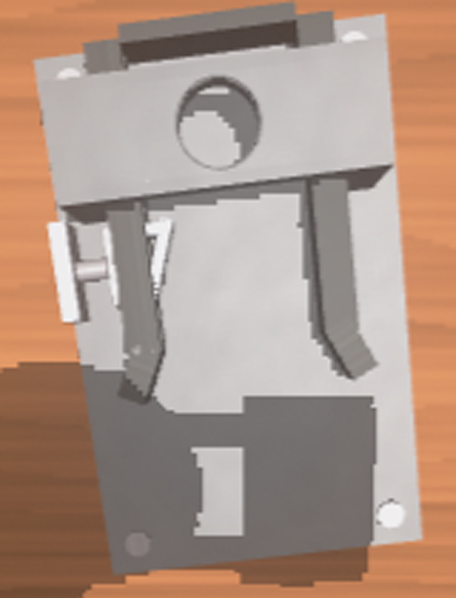

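```bash
cat > jf.py <<'E'
from h import *
from scipy.optimize import least_squares
obj=np.array([[-150,62,6],[-150,-62,6],[38,-62,6],[-18,53,58],[-18,-53,58],[0,0,58],[18,53,58]])/1000
px=np.array([[113,573],[421,540],[386,13],[62,207],[393,165],[219,122],[36,60]])/2.85+[235,0]
cal=get_calibration('wrist')
def W(p):
    c,s=np.cos(p[2]),np.sin(p[2]); return np.c_[p[0]+c*obj[:,0]-s*obj[:,1],p[1]+s*obj[:,0]+c*obj[:,1],obj[:,2]]
f=lambda p:(np.array([proj('wrist',q,cal) for q in W(p)])-px).ravel()
r=least_squares(f,[.553,.178,.09],loss='soft_l1'); p=r.x
print(p[:2],np.degrees(p[2])); print(np.round(f(p).reshape(-1,2),2))
m=lambda x,y:np.round(p[:2]+[np.cos(p[2])*x-np.sin(p[2])*y,np.sin(p[2])*x+np.cos(p[2])*y],4)
print('mouth',m(-.098,0),'catch',m(-.0225,.0195))
E
python3 jf.py
```

```text
[0.55319505 0.17852704] 6.508958099210086
[[-0.46  0.34]
 [ 0.04 -0.07]
 [-0.04  0.05]
 [-1.45 -0.88]
 [ 0.61 -0.54]
 [-0.12 -0.1 ]
 [ 1.05  6.7 ]]
mouth [0.4558 0.1674] catch [0.5286 0.1954]
```

```bash
python3 -m inch '[{"fingers":7.5,"delta_pos":[7,36.9,0],"spin":0},{"fingers":7.5,"delta_pos":[7,36.9,0],"spin":0},{"fingers":7.5,"delta_pos":[7,36.9,0],"spin":0},{"fingers":7.5,"delta_pos":[7,36.9,0],"spin":0},{"fingers":7.5,"delta_pos":[7,36.9,0],"spin":0},{"fingers":7.5,"delta_pos":[7,36.9,0],"spin":0},{"fingers":7.5,"delta_pos":[7,36.9,0],"spin":0},{"fingers":7.5,"delta_pos":[7,36.9,0],"spin":0},{"fingers":7.5,"delta_pos":[7,36.9,0],"spin":0},{"fingers":7.5,"delta_pos":[7,36.9,0],"spin":0},{"fingers":7.5,"delta_pos":[7,36.9,0],"spin":0},{"fingers":7.5,"delta_pos":[7,36.9,0],"spin":0}]'
python3 - <<'E'
from h import *
st(); im=shot('wrist','w3.png')
for t,z in {'nut_center':.019,'small_nut_center':.017,'spacer_center':.019}.items():
    for r in spot_point('wrist',t)[:2]:
        u,v=r['location'][0]*640,r['location'][1]*400
        print(t,round(r['conf'],2),(round(u,1),round(v,1)),np.round(ray('wrist',u,v,z),4))
E
```

```text
time_s: 4.25
tcp_pos: [0.4904, -0.1968, 0.2228]
ee_rot: [[1.0, 0.002, 0.0], [0.002, -1.0, 0.0], [0.0, -0.0, -1.0]]
wrist_force: [0.5, -0.2, -0.1]
gripper_width: 0.857
t 4.25 tcp [ 0.4904 -0.1968  0.2228] yaw 0.12 j [ -4.3  12.6 -13.   -0.  -64.3  94.4] F [ 0.5 -0.2 -0.1] g 7.46
nut_center 0.89 (317.9, 130.3) [ 0.5473 -0.1951  0.019 ]
nut_center 0.85 (170.7, 258.2) [ 0.4031 -0.0255  0.019 ]
small_nut_center 0.78 (313.3, 216.3) [ 0.4531 -0.1902  0.017 ]
spacer_center 0.67 (319.6, 31.6) [ 0.6413 -0.1971  0.019 ]
```

View pics/w3.png

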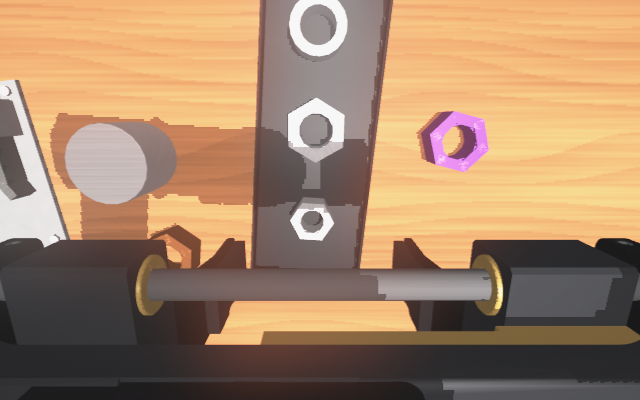

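The wrist view shows the large nut at (316,129), the spacer at (318,25) and the small nut at (312,220). The purple nut is outside the tray at (458,140). Next I'll make a close crop and fit the hexagon's top face.

```bash
python3 - <<'E'
from h import *
im=cv2.imread('pics/w3.png'); a=cv2.resize(im[85:175,270:365],None,fx=6,fy=6,interpolation=cv2.INTER_CUBIC); cv2.imwrite('pics/c4.png',a)
E
```

```text
(no output)
```

View pics/c4.png

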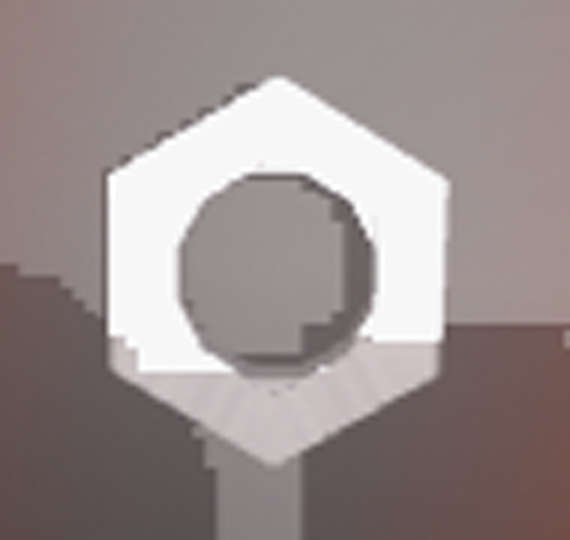

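```bash
python3 - <<'E'
from h import *
from scipy.optimize import least_squares
px=np.array([[279,76],[447,182],[438,375],[277,467],[110,372],[107,175]])/6+[270,85]
cal=get_calibration('wrist'); P=np.array([ray('wrist',*q,.035,cal)[:2] for q in px])
R=.0635/2; a=-np.arange(6)*np.pi/3
f=lambda p:(np.c_[p[0]+R*np.cos(a+p[2]),p[1]+R*np.sin(a+p[2])]-P).ravel()
p=least_squares(f,[.547,-.197,0]).x; print(p[:2],np.degrees(p[2])); print(np.round(f(p).reshape(-1,2)*1000,1))
st()
E
```

```text
[ 0.54702426 -0.19366077] -0.6588341263279613
[[-0.2  0.1]
 [ 0.3  0.5]
 [-0.  -0. ]
 [-0.   0.4]
 [ 0.2 -0.4]
 [-0.2 -0.6]]
t 4.45 tcp [ 0.4905 -0.1972  0.2228] yaw 0.1 j [ -4.3  12.6 -13.   -0.  -64.3  94.4] F [-0.5  0.5  0.9] g 7.48
```

```bash
python3 -m inch '[{"fingers":7,"delta_pos":[5.6,-0.35,4],"spin":0.8},{"fingers":7,"delta_pos":[5.6,-0.35,8],"spin":0.8},{"fingers":7,"delta_pos":[5.6,-0.35,12],"spin":0.8},{"fingers":7,"delta_pos":[5.6,-0.35,14.5],"spin":0.8},{"fingers":7,"delta_pos":[5.6,-0.35,14.5],"spin":0.8},{"fingers":7,"delta_pos":[5.6,-0.35,14.5],"spin":0.8}]'
python3 - <<'E'
from h import *
st(); shot('wrist','w4.png')
E
```

```text
time_s: 5.05
tcp_pos: [0.5471, -0.1944, 0.0782]
ee_rot: [[1.0, -0.013, 0.001], [-0.013, -1.0, -0.001], [0.001, 0.001, -1.0]]
wrist_force: [0.3, -0.3, 1.2]
gripper_width: 0.803
t 5.05 tcp [ 0.5471 -0.1944  0.0782] yaw -0.72 j [ -3.6  25.9 -16.5   0.1 -47.6  92.8] F [ 0.3 -0.3  1.2] g 6.99
```

View pics/w4.png

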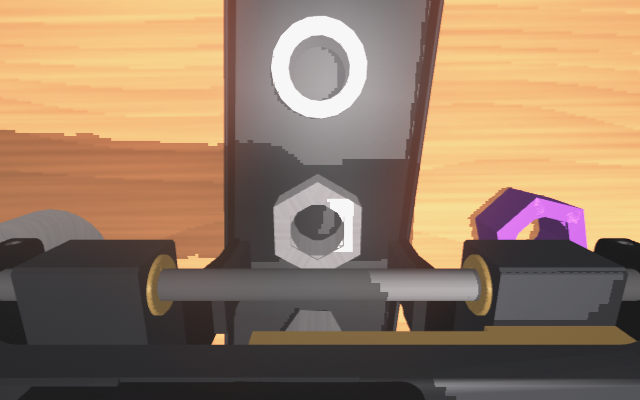

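The nut at (318,225) sits between the finger tips at (240,250) and (390,250). Now I'll descend and grip.

```bash
python3 -m inch '[{"fingers":7,"delta_pos":[0,0,2],"spin":0},{"fingers":7,"delta_pos":[0,0,4],"spin":0},{"fingers":7,"delta_pos":[0,0,5.5],"spin":0},{"fingers":7,"delta_pos":[0,0,6.5],"spin":0},{"fingers":7,"delta_pos":[0,0,7.05],"spin":0},{"fingers":7,"delta_pos":[0,0,7.05],"spin":0},{"fingers":5.2,"delta_pos":[0,0,7.05],"spin":0},{"fingers":5.2,"delta_pos":[0,0,7.05],"spin":0},{"fingers":5,"delta_pos":[0,0,7.05],"spin":0},{"fingers":5,"delta_pos":[0,0,7.05],"spin":0},{"fingers":5,"delta_pos":[0,0,7.05],"spin":0}]'; python3 -c "
from h import *
st()"
```

```text
time_s: 6.2
tcp_pos: [0.547, -0.1942, 0.0078]
ee_rot: [[1.0, -0.013, 0.001], [-0.013, -1.0, -0.0], [0.001, 0.0, -1.0]]
wrist_force: [-0.3, 2.1, 4.7]
gripper_width: 0.629
t 6.2 tcp [ 0.547  -0.1942  0.0078] yaw -0.77 j [ -3.6  31.3 -19.9  -0.  -38.7  92.8] F [-0.3  2.1  4.7] g 5.47
```

```bash
python3 -m inch '[{"fingers":5,"delta_pos":[0,0,-2],"spin":0},{"fingers":5,"delta_pos":[0,0,-5],"spin":0},{"fingers":5,"delta_pos":[0,0,-9],"spin":0},{"fingers":5,"delta_pos":[0,0,-13],"spin":0},{"fingers":5,"delta_pos":[0,0,-15],"spin":0},{"fingers":5,"delta_pos":[-0.5,-2,-15],"spin":0},{"fingers":5,"delta_pos":[-1.5,-6,-15],"spin":-1},{"fingers":5,"delta_pos":[-2.6,-10,-15],"spin":-2},{"fingers":5,"delta_pos":[-3.7,-14,-15],"spin":-3},{"fingers":5,"delta_pos":[-4.8,-18,-15],"spin":-4},{"fingers":5,"delta_pos":[-5.9,-22,-15],"spin":-5},{"fingers":5,"delta_pos":[-7,-26,-15],"spin":-6},{"fingers":5,"delta_pos":[-8.1,-30,-15],"spin":-7.3},{"fingers":5,"delta_pos":[-9.2,-34,-15],"spin":-7.3},{"fingers":5,"delta_pos":[-9.6,-36,-15],"spin":-7.3},{"fingers":5,"delta_pos":[-9.6,-36,-15],"spin":-7.3},{"fingers":5,"delta_pos":[-9.6,-36,-15],"spin":-7.3}]'
python3 - <<'E'
from h import *
st(); shot('wrist','w5.png'); shot('top','t5.png')
im=cv2.imread('pics/t5.png');cv2.imwrite('pics/t5c.png',cv2.resize(im[130:280,200:440],None,fx=3,fy=3,interpolation=cv2.INTER_CUBIC))
E
```

```text
time_s: 7.9
tcp_pos: [0.4544, 0.1665, 0.1561]
ee_rot: [[0.993, 0.114, -0.002], [0.114, -0.993, -0.001], [-0.002, 0.001, -1.0]]
wrist_force: [-0.4, -0.2, -3.2]
gripper_width: 0.631
t 7.9 tcp [0.4544 0.1665 0.1561] yaw 6.56 j [ 39.4  12.1 -24.3  -0.  -53.7  57.2] F [-0.4 -0.2 -3.2] g 5.49
```

View pics/w5.png

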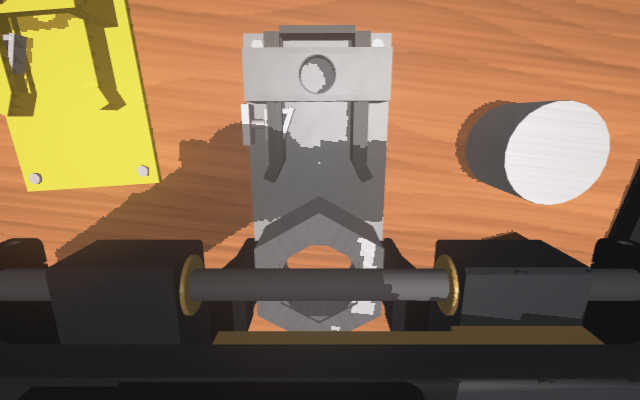

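View pics/t5c.png

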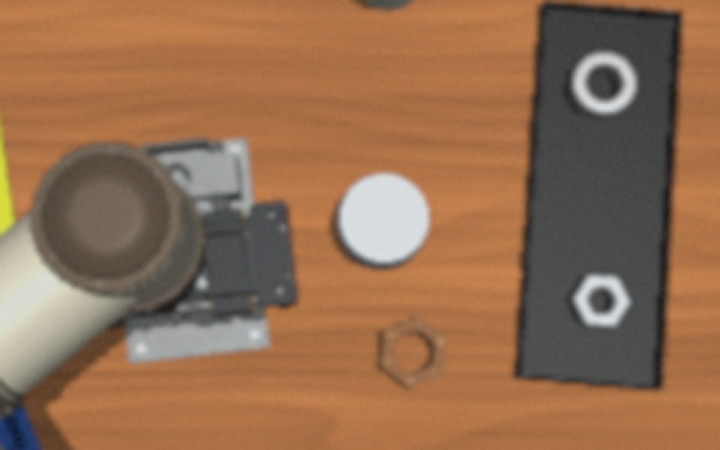

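The nut is held squarely over the apron. Its front corner at (319,198) lines up with the slot centre at about col 317, and the tray holds only the other two parts. Now I'll lower it.

```bash
python3 -m inch '[{"fingers":5,"delta_pos":[0.1,-0.05,4],"spin":0},{"fingers":5,"delta_pos":[0.1,-0.05,8],"spin":0},{"fingers":5,"delta_pos":[0.1,-0.05,11],"spin":0},{"fingers":5,"delta_pos":[0.1,-0.05,13],"spin":0},{"fingers":5,"delta_pos":[0.1,-0.05,14],"spin":0},{"fingers":5,"delta_pos":[0.1,-0.05,14.3],"spin":0},{"fingers":5,"delta_pos":[0.1,-0.05,14.3],"spin":0}]'; python3 -c "
from h import *
st(); shot('wrist','w6.png')"
```

```text
time_s: 8.7
tcp_pos: [0.4569, 0.1673, 0.0144]
ee_rot: [[0.994, 0.113, 0.001], [0.113, -0.994, 0.0], [0.001, -0.0, -1.0]]
wrist_force: [0.0, 0.8, -3.8]
gripper_width: 0.625
t 8.7 tcp [0.4569 0.1673 0.0144] yaw 6.49 j [ 39.3  24.2 -33.1   0.  -32.6  57.2] F [ 0.   0.8 -3.8] g 5.44
```

View pics/w6.png

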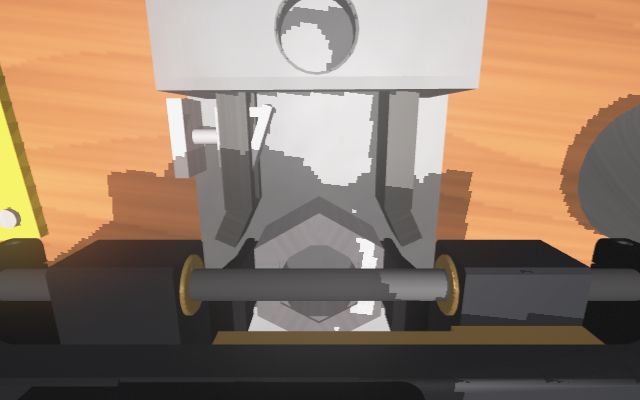

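```bash
python3 -m inch '[{"fingers":5,"delta_pos":[0,0,0.2],"spin":0},{"fingers":5,"delta_pos":[0,0,0.35],"spin":0},{"fingers":5,"delta_pos":[0,0,0.35],"spin":0},{"fingers":5.6,"delta_pos":[0,0,0.35],"spin":0},{"fingers":6.2,"delta_pos":[0,0,0.35],"spin":0},{"fingers":6.6,"delta_pos":[0,0,0.35],"spin":0},{"fingers":6.6,"delta_pos":[0,0,0.35],"spin":0}]'; python3 -c "
from h import *
st(); shot('wrist','w7.png')"
```

```text
time_s: 9.45
tcp_pos: [0.4565, 0.1677, 0.0109]
ee_rot: [[0.994, 0.114, 0.001], [0.114, -0.994, 0.0], [0.001, -0.0, -1.0]]
wrist_force: [-0.5, 0.3, -0.8]
gripper_width: 0.742
t 9.45 tcp [0.4565 0.1677 0.0109] yaw 6.53 j [ 39.4  24.5 -33.3   0.  -32.1  57.2] F [-0.5  0.3 -0.8] g 6.46
```

View pics/w7.png

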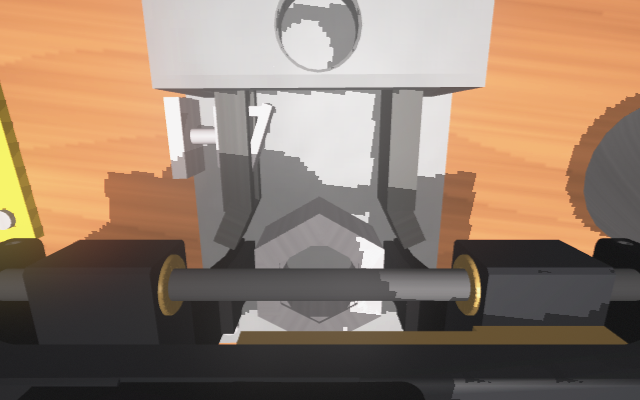

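The nut is flat on the apron and released, with its corner at (319,198) between the cheeks at cols 258 and 378. Next I'll rise, back off, close the fingers and lower behind the nut.

```bash
python3 -m inch '[{"fingers":6.6,"delta_pos":[0,0,-2],"spin":0},{"fingers":6.6,"delta_pos":[0,0,-4.5],"spin":0},{"fingers":6.6,"delta_pos":[0,0,-6],"spin":0},{"fingers":4,"delta_pos":[-1.5,0,-6],"spin":0},{"fingers":0.4,"delta_pos":[-5,0,-6],"spin":0},{"fingers":0.4,"delta_pos":[-6.5,0,-6],"spin":0},{"fingers":0.4,"delta_pos":[-6.5,0,-6],"spin":0},{"fingers":0.4,"delta_pos":[-6.5,0,-6],"spin":0},{"fingers":0.4,"delta_pos":[-6.5,0,-5],"spin":0},{"fingers":0.4,"delta_pos":[-6.5,0,-2.5],"spin":0},{"fingers":0.4,"delta_pos":[-6.5,0,-0.5],"spin":0},{"fingers":0.4,"delta_pos":[-6.5,0,0],"spin":0},{"fingers":0.4,"delta_pos":[-6.5,0,0],"spin":0}]'; python3 -c "
from h import *
st(); shot('wrist','w8.png')"
```

```text
time_s: 10.8
tcp_pos: [0.3917, 0.1597, 0.0095]
ee_rot: [[0.994, 0.113, -0.002], [0.113, -0.994, -0.002], [-0.002, 0.002, -1.0]]
wrist_force: [0.2, 0.6, 0.6]
gripper_width: 0.057
t 10.8 tcp [0.3917 0.1597 0.0095] yaw 6.5 j [ 44.4  20.5 -42.    0.  -27.7  52.1] F [0.2 0.6 0.6] g 0.5
```

View pics/w8.png

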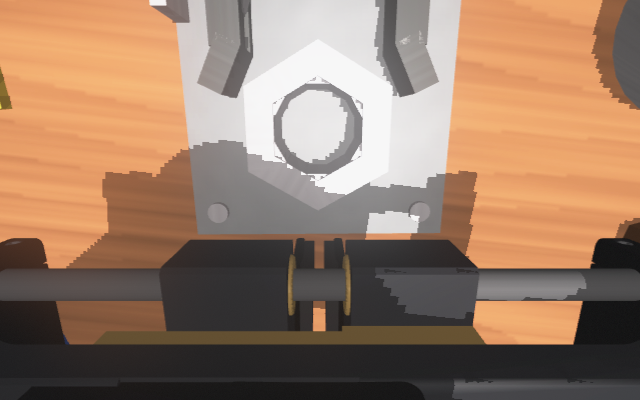

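The nut sits straight at (318,125), with the fingers closed behind its rear corner. I'll push in stages.

```bash
python3 -m inch '[{"fingers":0.4,"delta_pos":[1,0,-0.2],"spin":0},{"fingers":0.4,"delta_pos":[1.8,0,-0.2],"spin":0},{"fingers":0.4,"delta_pos":[2.2,0,-0.2],"spin":0},{"fingers":0.4,"delta_pos":[2.5,0,-0.2],"spin":0},{"fingers":0.4,"delta_pos":[2.8,0,-0.2],"spin":0},{"fingers":0.4,"delta_pos":[3.2,0,-0.2],"spin":0},{"fingers":0.4,"delta_pos":[3.6,0,-0.2],"spin":0},{"fingers":0.4,"delta_pos":[4,0,-0.2],"spin":0},{"fingers":0.4,"delta_pos":[4.4,0,-0.2],"spin":0},{"fingers":0.4,"delta_pos":[4.8,0,-0.2],"spin":0},{"fingers":0.4,"delta_pos":[5.2,0,-0.2],"spin":0},{"fingers":0.4,"delta_pos":[5.6,0,-0.2],"spin":0},{"fingers":0.4,"delta_pos":[6,0,-0.2],"spin":0},{"fingers":0.4,"delta_pos":[6,0,-0.2],"spin":0}]'; python3 -c "
from h import *
st(); shot('wrist','w9.png')"
```

```text
time_s: 12.25
tcp_pos: [0.4493, 0.1653, 0.0123]
ee_rot: [[0.994, 0.113, -0.004], [0.113, -0.994, -0.003], [-0.005, 0.002, -1.0]]
wrist_force: [-5.2, -1.1, 3.9]
gripper_width: 0.052
t 12.25 tcp [0.4493 0.1653 0.0123] yaw 6.47 j [ 39.7  24.  -34.   -0.1 -32.3  56.8] F [-5.2 -1.1  3.9] g 0.45
```

View pics/w9.png

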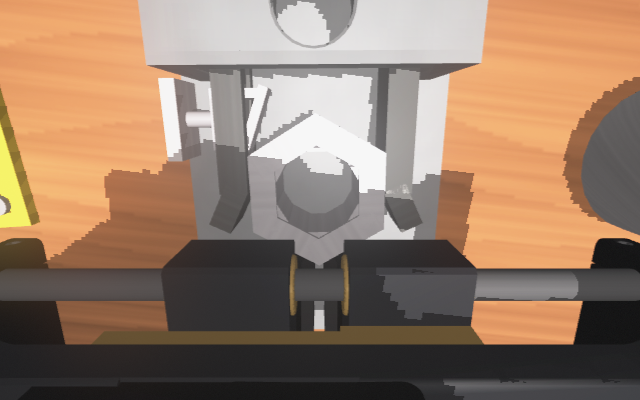

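The nut is entering the slot, with its corner at (314,112) just reaching the catch; the force is 5 N. I'll push on.

```bash
python3 -m inch '[{"fingers":0.4,"delta_pos":[0.4,0,0],"spin":0},{"fingers":0.4,"delta_pos":[0.8,0,0],"spin":0},{"fingers":0.4,"delta_pos":[1.2,0,0],"spin":0},{"fingers":0.4,"delta_pos":[1.6,0,0],"spin":0},{"fingers":0.4,"delta_pos":[2,0,0],"spin":0},{"fingers":0.4,"delta_pos":[2.4,0,0],"spin":0},{"fingers":0.4,"delta_pos":[2.8,0,0],"spin":0},{"fingers":0.4,"delta_pos":[3.2,0,0],"spin":0},{"fingers":0.4,"delta_pos":[3.6,0,0],"spin":0},{"fingers":0.4,"delta_pos":[4,0,0],"spin":0},{"fingers":0.4,"delta_pos":[4.4,0,0],"spin":0},{"fingers":0.4,"delta_pos":[4.8,0,0],"spin":0},{"fingers":0.4,"delta_pos":[4.8,0,0],"spin":0}]'; python3 -c "
from h import *
st(); shot('wrist','w10.png')"
```

```text
time_s: 13.6
tcp_pos: [0.4959, 0.171, 0.0121]
ee_rot: [[0.994, 0.114, -0.006], [0.114, -0.994, -0.003], [-0.006, 0.003, -1.0]]
wrist_force: [-7.8, -1.4, 5.2]
gripper_width: 0.048
t 13.6 tcp [0.4959 0.171  0.0121] yaw 6.53 j [ 36.7  27.2 -27.5  -0.1 -35.6  59.8] F [-7.8 -1.4  5.2] g 0.42
```

View pics/w10.png

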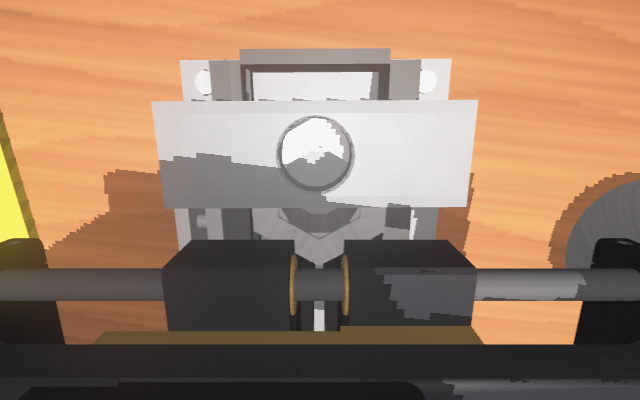

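```bash
python3 -m inch '[{"fingers":0.4,"delta_pos":[0.2,0,0],"spin":0},{"fingers":0.4,"delta_pos":[0.4,0,0],"spin":0},{"fingers":0.4,"delta_pos":[0.6,0,0],"spin":0},{"fingers":0.4,"delta_pos":[0.8,0,0],"spin":0},{"fingers":0.4,"delta_pos":[1,0,0],"spin":0},{"fingers":0.4,"delta_pos":[1.2,0,0],"spin":0},{"fingers":0.4,"delta_pos":[1.4,0,0],"spin":0},{"fingers":0.4,"delta_pos":[1.5,0,0],"spin":0},{"fingers":0.4,"delta_pos":[1.6,0,0],"spin":0},{"fingers":0.4,"delta_pos":[1.6,0,0],"spin":0}]'; python3 -c "
from h import *
s=st(); p=np.array(s['tcp_pos'])[:2]-[.5532,.1785]; print(p@[.9936,.1133])"
```

```text
time_s: 14.65
tcp_pos: [0.5063, 0.1714, 0.012]
ee_rot: [[0.994, 0.112, -0.016], [0.112, -0.994, -0.007], [-0.017, 0.005, -1.0]]
wrist_force: [-23.3, 3.5, 17.7]
gripper_width: 0.046
t 14.65 tcp [0.5063 0.1714 0.012 ] yaw 6.42 j [ 36.   28.1 -25.5  -0.4 -37.4  60.8] F [-23.3   3.5  17.7] g 0.4
-0.047393521380083986
```

```bash
python3 -c "
from h import *
shot('wrist','w11.png'); im=shot('side','s11.png'); im=cv2.imread('pics/s11.png'); cv2.imwrite('pics/s11c.png',cv2.resize(im[130:230,220:360],None,fx=5.5,fy=5.5,interpolation=cv2.INTER_CUBIC))"
```

```text
(no output)
```

View pics/w11.png

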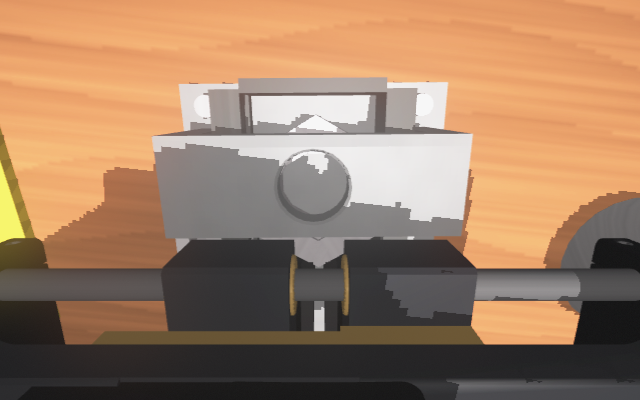

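View pics/s11c.png

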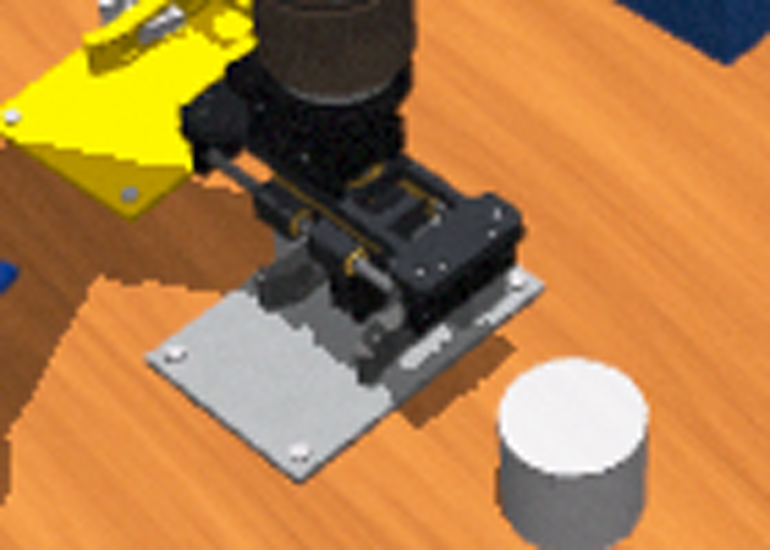

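```bash
python3 -c "
from h import *
im=cv2.imread('pics/w11.png'); cv2.imwrite('pics/w11c.png',cv2.resize(im[70:260,220:400],None,fx=3.1,fy=3.1,interpolation=cv2.INTER_CUBIC))
J=lambda P:np.round([(P[:2]-[.5532,.1785])@[.9936,.1133],(P[:2]-[.5532,.1785])@[-.1133,.9936]],4)
print('corner',J(ray('wrist',316,115,.038)))
for n,x,y,z in [('stopface',.0325,0,.032),('home corner',.03175,0,.038),('bridge front top',-.018,0,.058),('home rear corner',-.03175,0,.038),('bridge hole',0,0,.058)]:
    print(n,proj('wrist',[.5532+.9936*x-.1133*y,.1785+.1133*x+.9936*y,z]))
"
```

```text
corner [ 0.0238 -0.    ]
stopface [315.9221605   91.77733582]
home corner [315.87845264  93.00429675]
bridge front top [316.28632079 236.59870839]
home rear corner [316.51991331 250.37428847]
bridge hole [316.07826434 187.36649724]
```

View pics/w11c.png

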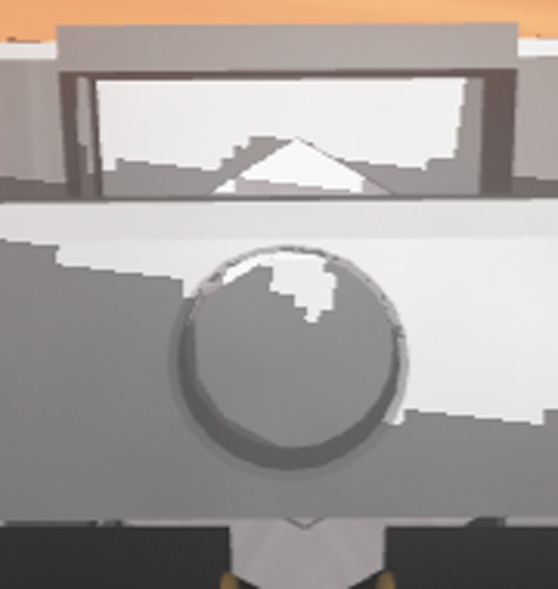

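```bash
python3 -c "
from h import *
J=lambda P:np.round([(P[:2]-[.5532,.1785])@[.9936,.1133],(P[:2]-[.5532,.1785])@[-.1133,.9936]],4)
for z in [.05,.06,.07,.08,.09,.1]: print(z,J(ray('wrist',200,239,z)),J(ray('wrist',294,239,z)),J(ray('wrist',346,239,z)),J(ray('wrist',440,239,z)))
s=st(); print(s['moment'],s['effort'])
"
python3 -m inch '[{"fingers":0.4,"delta_pos":[-0.3,0,-0.1],"spin":0},{"fingers":0.4,"delta_pos":[-0.3,0,-0.2],"spin":0},{"fingers":0.4,"delta_pos":[-0.3,0,-0.2],"spin":0}]'
```

```text
0.05 [-0.0218  0.0446] [-0.022   0.0086] [-0.022  -0.0114] [-0.0222 -0.0475]
0.06 [-0.018   0.0409] [-0.0181  0.0078] [-0.0182 -0.0105] [-0.0183 -0.0437]
0.07 [-0.0142  0.0372] [-0.0143  0.0071] [-0.0143 -0.0096] [-0.0145 -0.0398]
0.08 [-0.0103  0.0336] [-0.0104  0.0064] [-0.0105 -0.0087] [-0.0106 -0.036 ]
0.09 [-0.0065  0.0299] [-0.0066  0.0056] [-0.0067 -0.0078] [-0.0068 -0.0322]
0.1 [-0.0027  0.0262] [-0.0028  0.0049] [-0.0028 -0.0069] [-0.0029 -0.0283]
t 14.75 tcp [0.5064 0.1714 0.012 ] yaw 6.42 j [ 36.   28.2 -25.5  -0.4 -37.4  60.8] F [-23.2   2.9  17.3] g 0.4
[1.03818183 6.5116153  0.03101579] [ -5.83025292 -30.56713343  17.80772746   5.89167148   4.72609073
  -0.07700138]
time_s: 15.05
tcp_pos: [0.5096, 0.1728, 0.0134]
ee_rot: [[0.994, 0.113, -0.004], [0.113, -0.994, -0.002], [-0.004, 0.001, -1.0]]
wrist_force: [-0.6, -0.6, -1.1]
gripper_width: 0.044
```

Raising by 2 mm freed a vertical bind: the TCP moved forward and the force dropped to about 0. I'll go on at this height.

```bash
python3 -m inch '[{"fingers":0.4,"delta_pos":[0.1,0,-0.1],"spin":0},{"fingers":0.4,"delta_pos":[0.2,0,-0.2],"spin":0},{"fingers":0.4,"delta_pos":[0.3,0,-0.2],"spin":0},{"fingers":0.4,"delta_pos":[0.4,0,-0.2],"spin":0},{"fingers":0.4,"delta_pos":[0.5,0,-0.2],"spin":0},{"fingers":0.4,"delta_pos":[0.5,0,-0.2],"spin":0}]'; python3 -c "
from h import *
s=st(); p=np.array(s['tcp_pos'])[:2]-[.5532,.1785]; print(p@[.9936,.1133]);shot('wrist','w12.png')"
```

```text
time_s: 15.65
tcp_pos: [0.5145, 0.1735, 0.0156]
ee_rot: [[0.994, 0.112, -0.005], [0.112, -0.994, -0.002], [-0.005, 0.002, -1.0]]
wrist_force: [-7.1, 1.0, -0.9]
gripper_width: 0.045
t 15.65 tcp [0.5145 0.1735 0.0156] yaw 6.46 j [ 35.7  28.2 -24.7  -0.1 -37.4  60.8] F [-7.1  1.  -0.9] g 0.39
-0.039005072420144164
```

View pics/w12.png

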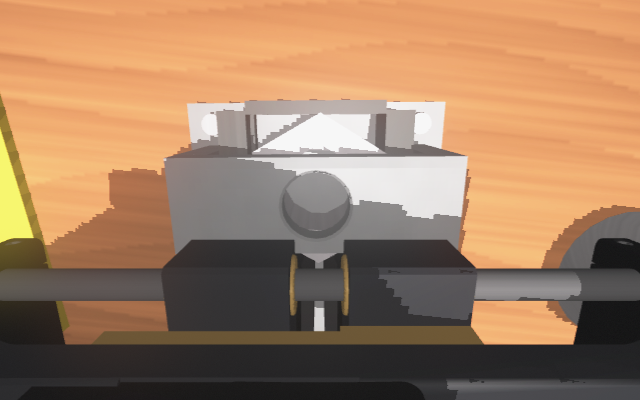

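The front corner at (320,113) is at the stop edge (row ~112). I'll press a few mm more to confirm the stop.

```bash
python3 -m inch '[{"fingers":0.4,"delta_pos":[0.15,0,0],"spin":0},{"fingers":0.4,"delta_pos":[0.3,0,0],"spin":0},{"fingers":0.4,"delta_pos":[0.45,0,0],"spin":0},{"fingers":0.4,"delta_pos":[0.45,0,0],"spin":0}]'; python3 -c "
from h import *
s=st(); p=np.array(s['tcp_pos'])[:2]-[.5532,.1785]; print(p@[.9936,.1133])"
python3 -m inch '[{"fingers":0.4,"delta_pos":[-0.5,0,-0.1],"spin":0},{"fingers":0.4,"delta_pos":[-1.5,0,-0.1],"spin":0},{"fingers":0.4,"delta_pos":[-3,0,-0.3],"spin":0},{"fingers":0.4,"delta_pos":[-5,0,-1],"spin":0},{"fingers":0.4,"delta_pos":[-7,0,-4],"spin":0},{"fingers":0.4,"delta_pos":[-8,0,-7],"spin":0},{"fingers":0.4,"delta_pos":[-8.5,0,-10],"spin":0},{"fingers":0.4,"delta_pos":[-8.5,0,-10],"spin":0},{"fingers":0.4,"delta_pos":[-8.5,0,-10],"spin":0}]'; python3 -c "
from h import *
st();shot('wrist','w13.png')
im=cv2.imread('pics/w13.png'); cv2.imwrite('pics/w13c.png',cv2.resize(im[20:235,220:420],None,fx=2.7,fy=2.7,interpolation=cv2.INTER_CUBIC))
"
```

```text
time_s: 16.1
tcp_pos: [0.5148, 0.1726, 0.0145]
ee_rot: [[0.994, 0.111, -0.014], [0.111, -0.994, -0.006], [-0.014, 0.004, -1.0]]
wrist_force: [-14.6, 2.0, 2.4]
gripper_width: 0.051
t 16.1 tcp [0.5148 0.1726 0.0145] yaw 6.39 j [ 35.5  28.4 -24.3  -0.3 -38.1  61.1] F [-14.6   2.    2.4] g 0.45
-0.038869342981428565
time_s: 17.0
tcp_pos: [0.4381, 0.1662, 0.1181]
ee_rot: [[0.993, 0.114, 0.005], [0.114, -0.993, 0.003], [0.005, -0.003, -1.0]]
wrist_force: [-0.1, 0.0, -0.4]
gripper_width: 0.049
t 17.0 tcp [0.4381 0.1662 0.1181] yaw 6.54 j [ 40.7  13.2 -29.6   0.  -47.   55.8] F [-0.1  0.  -0.4] g 0.43
```

View pics/w13.png

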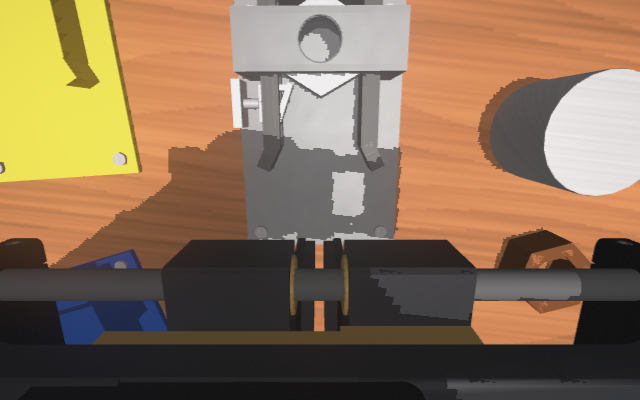

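View pics/w13c.png

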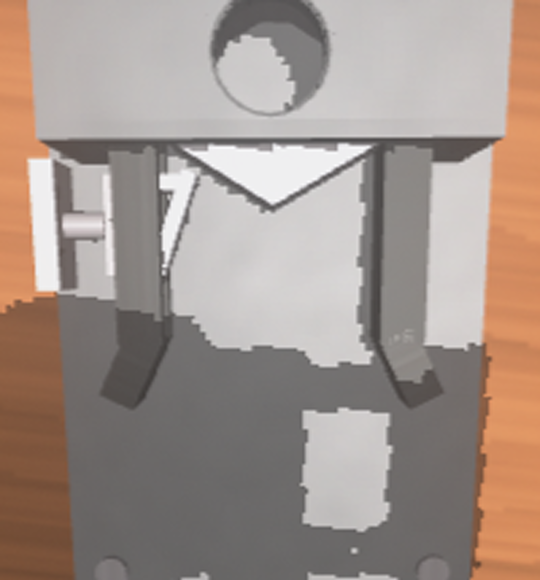

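The wrist view shows the rear corner of the nut at (320,97) under the bridge, and the catch nose fully out again at about (294,85). I'll check the positions numerically and make sure the other parts haven't moved.

```bash
python3 -c "
from h import *
J=lambda P:np.round([(P[:2]-[.5532,.1785])@[.9936,.1133],(P[:2]-[.5532,.1785])@[-.1133,.9936]],4)
print('rear corner',J(ray('wrist',320.4,97.4,.038)),'bridge front edge bottom z.048',J(ray('wrist',320,71.5,.048)))
print('home rear corner px',proj('wrist',[.5532-.9936*.031,.1785-.1133*.031,.038]))
p=lambda x,y,z:proj('wrist',[.5532+.9936*x-.1133*y,.1785+.1133*x+.9936*y,z])
print('catch tip px if out z19/.026',p(-.0225,.0195,.019),p(-.0225,.0195,.026),'if 7mm in',p(-.0225,.0265,.026))
print('bridge hole top',p(0,0,.058))
"
python3 -m inch '[{"fingers":0.4,"delta_pos":[-6,5,-8],"spin":0},{"fingers":0.4,"delta_pos":[-6,5,-8],"spin":0},{"fingers":0.4,"delta_pos":[-6,5,-8],"spin":0},{"fingers":0.4,"delta_pos":[-6,5,-8],"spin":0}]' | head -2
python3 -c "
from h import *
st();shot('top','t14.png');shot('side','s14.png')
for t,z in [('small_nut_center',.017),('spacer_center',.019),('tin_center',.035),('oil',0)]:
  for r in spot_point('side',t)[:1]: print(t,np.round(ray('side',r['location'][0]*640,r['location'][1]*400,z),4))
im=cv2.imread('pics/s14.png'); cv2.imwrite('pics/s14c.png',cv2.resize(im[140:310,235:455],None,fx=3.5,fy=3.5,interpolation=cv2.INTER_CUBIC))
"
```

```text
rear corner [-0.0335  0.    ] bridge front edge bottom z.048 [-0.0184  0.0003]
home rear corner px [320.42858411  93.51498303]
catch tip px if out z19/.026 [293.23902318  82.9532207 ] [292.49734952  81.94864377] if 7mm in [282.487152   81.9539719]
bridge hole top [320.57541643  36.03015413]
time_s: 17.45
tcp_pos: [0.3832, 0.1086, 0.1973]
t 17.45 tcp [0.3832 0.1086 0.1973] yaw 6.48 j [ 39.5   0.5 -31.2   0.  -58.1  57. ] F [ 0.5  0.  -0.4] g 0.4
small_nut_center [ 0.45   -0.2026  0.017 ]
spacer_center [ 0.6401 -0.2     0.019 ]
tin_center [0.5165 0.0025 0.035 ]
oil [0.7501 0.0019 0.    ]
```

View pics/s14c.png

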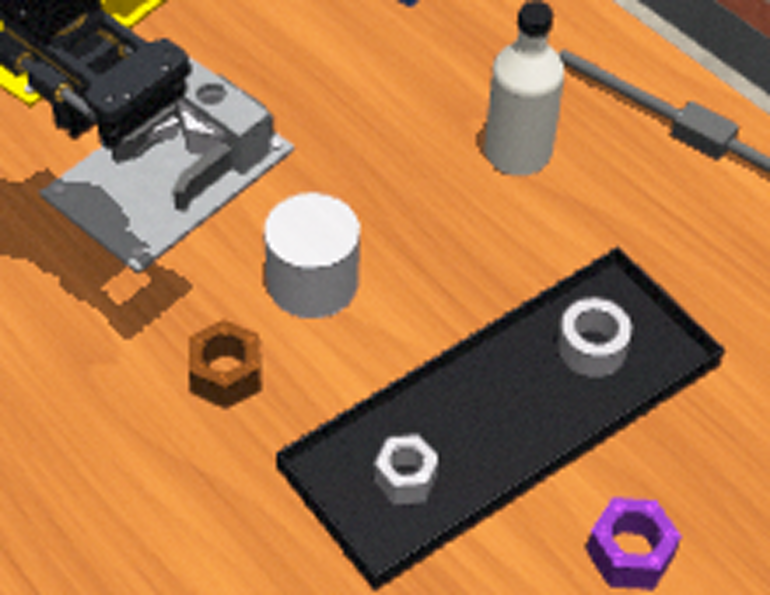

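The catch tip matches its fully-out pixel: about (294,84) seen against (293,83) predicted. The other parts are where they were. The rear corner measures -33.5 mm, at the edge of the 2 mm play, so I'll look at the front corner and the stop from above.

```bash
python3 -m inch '[{"fingers":0.4,"delta_pos":[5,-2,0],"spin":0},{"fingers":0.4,"delta_pos":[10,-4,0],"spin":0},{"fingers":0.4,"delta_pos":[15,-5,0],"spin":0},{"fingers":0.4,"delta_pos":[15,-5,0],"spin":0},{"fingers":0.4,"delta_pos":[15,-5,0],"spin":0}]' | head -2
python3 -c "
from h import *
st();shot('wrist','w15.png')
im=cv2.imread('pics/w15.png'); cv2.imwrite('pics/w15c.png',cv2.resize(im[90:240,220:420],None,fx=4,fy=4,interpolation=cv2.INTER_CUBIC))
p=lambda x,y,z:proj('wrist',[.5532+.9936*x-.1133*y,.1785+.1133*x+.9936*y,z])
print('home',p(.0325,0,.038),'back2mm',p(.0305,0,.038),'stop top z32',p(.0325,.02,.032),p(.018,0,.058))
"
```

```text
time_s: 18.25
tcp_pos: [0.527, 0.1758, 0.1941]
t 18.25 tcp [0.527  0.1758 0.1941] yaw 6.48 j [ 35.2  16.7 -11.7  -0.  -61.8  61.3] F [-0.4  0.   0. ] g 0.41
home [319.17038127 127.78611895] back2mm [319.17141422 130.04134163] stop top z32 [297.54865399 127.59199715] [319.22932328 145.78703752]
```

View pics/w15c.png

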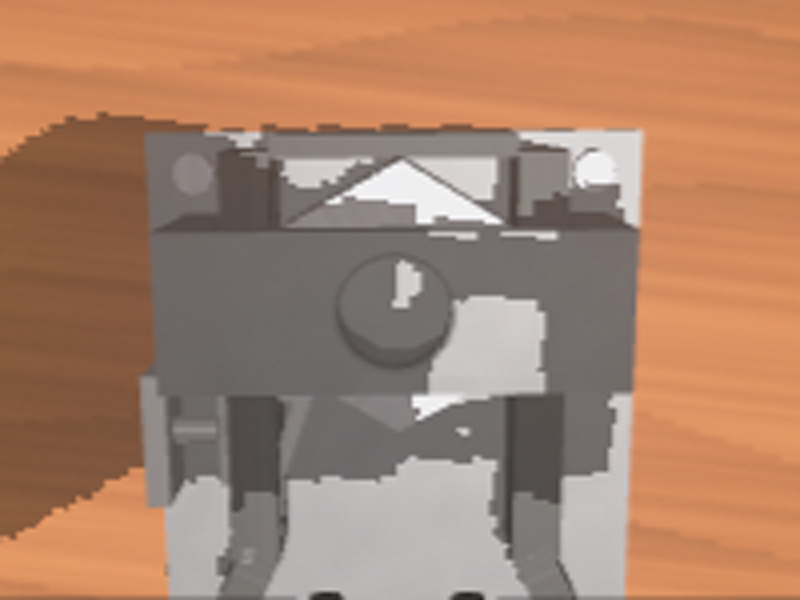

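The front corner at row 129.5 touches the stop edge at row 129.3, so the nut is home; the -33.5 mm reading came from an offset in my jig estimate. I'll check corner to corner for flatness, then hand in.

```bash
python3 -c "
from h import *
a=ray('wrist',220+403/4,90+158/4,.038);b=ray('wrist',220+400/4,90+430/4,.038);print(np.linalg.norm(a-b),np.degrees(np.arctan2(*(a-b)[[1,0]])))
st();print(finish_job())"
```

```text
0.06354906945722724 5.899063109729229
t 18.3 tcp [0.5257 0.1753 0.1947] yaw 6.5 j [ 35.2  16.6 -11.9  -0.  -61.8  61.3] F [ 0.1 -0.2  0.6] g 0.38
the job is handed in; nothing more can be done
None
```

The large nut is home under the bridge of the grey jig, the catch has sprung back out behind it, and I handed the job in at 18.3 s. I gripped it by its flats in the tray, set it down straight on the apron and pushed it in from behind with nearly closed fingers.

**Last checks**
- **Home:** the front corner is at the stop edge in the wrist picture (rows 129.5 and 129.3).
- **Flat:** taken at the height it should have when flat, the nut measures 63.5 mm corner to corner, which is right. Its yaw is within about 0.6° of the jig's.
- **Catch:** its tip shows within about a pixel of where it should be when fully out.
- **Other parts:** the smaller nut, spacer, tin and oil bottle read within about 1 cm of their first positions, roughly the networks' own scatter. No shift shows in the picture, and the arm was touching nothing.

**Problems and disagreements**
- **Bind:** the push bound once at about 23 N sideways and 18 N vertical. Backing off 3 mm and raising 2 mm freed it.
- **Rear corner:** it measured 33.5 mm behind the seat's centre where about 31 to 33 was expected. The direct look at the stop puts this down to a jig-pose error of 1–2 mm.

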